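# Wedge the rocking tool chest steady

### The job

The small wooden tool chest on the pottery bench rocks because one of its feet is too short. With your fingertips push the wooden wedge along the bench, thin end under that short foot, until it bears snugly on the foot and the chest no longer rocks and stands level, not jacked up; then prove it by pressing down firmly (5 to 10 N, for half a second) on the top of the chest right above that foot, and let go. Only push and press: do not pick up the wedge or the chest, do not shove the chest out of its place, and leave the dish, the mug, the wooden stamp and the rolling pin alone.

Things in the scene. Friction and masses are not known exactly. Their poses are not given: they have to be found in the camera images.
- chest: Loose brown wooden tool chest, 228 mm square over its top board, 100 mm high, about 2 kg, two knobbed drawers on its +x side. Origin on the bench at the centre of its footprint, z up. Four black glides (feet) with centres at x, y = +-85 mm; underside of the carcass (220 mm square) 25 mm above the bench. Left alone it stands level on its three good feet.
- short_foot (a point): Centre of the underside of the short foot, a plate of radius 15 mm with a slightly domed underside (flat within 6 mm), at (+85, -85) mm in the chest's frame. Seized; it hangs 5 to 9 mm above the bench (differs every time). A push down of 2 to 5 N on this corner tips the chest until this foot meets the bench; let go, the chest comes back.
- press_corner (a point): Point on the top surface of the chest (100 mm above the bench) right above the short foot: press here, within 25 mm.
- wedge: Loose brown wooden wedge lying flat, 140 x 45 mm, 50 g, 2 mm thick at the thin end, rising evenly to 18 mm at the butt. Origin at the centre of its underside; x points from butt to thin end. It starts on the chest's -y side, pointing roughly at the short foot, thin end about 30 to 85 mm short of the foot plate.
- wedge_tip (a point): Middle of the wedge's thin edge, on the bench.
- wedge_seat (a point): Point on the wedge's underside, on its centre line, 40 mm from the thin edge towards the butt: roughly where the foot comes to stand.
- wedge_butt (a point): Centre of the wedge's square butt face (45 mm wide, 18 mm high), 9 mm above the bench: push here. The wedge slides under a push below 1 N until its slope meets the foot; then the force climbs past 3 N within some mm, and pushing on lifts the foot 1 mm for every 9 mm.
- dish: Shallow terracotta dish, 104 mm across and 34 mm high, standing loose on top of the chest towards the corner opposite the short foot. Origin under its centre. Leave alone.
- mug: Grey stoneware mug, 80 mm across and 85 mm high, standing on the bench. Origin under its centre. Leave alone.
- stamp: Small upright wooden clay stamp, 20 x 20 x 34 mm, on the bench. Origin under its centre. Leave alone.
- rolling_pin: Wooden rolling pin, 48 mm thick, 364 mm long over its handles, lying on the bench beyond the chest along its own x. Origin under its middle. Leave alone.
Things that resemble listed ones, but are neither listed nor needed, are in the scene too. Of the things that look like the wedge, take the one that is farthest to the robot's right at the start.

How it is judged:
By the outcome, as a careful person would: the job done as asked, in the order asked, and still so for the second after the job is handed in, with the robot touching nothing.
It also fails if it takes over 54 s, if anything falls off the work surface, if the arm or the gripper's body presses on something with over 40 N, if the wrist force passes 120 N, or if a joint passes its speed limit or range.

### The arm

A 7-joint arm with a two-finger parallel gripper is mounted at the origin on the work surface. World frame = base frame: x ahead of the robot, y to its left, z up, the work surface at z = 0. Lengths are in m, angles in rad, forces in N, time in s.
With the tool pointing down it reaches from about 0.4 to 0.875 m from the base axis. Payload 19.3 kg.
Tool frame: the origin (TCP) lies at the centre of the arm's flange, where the gripper is bolted on; the fingertips stand 173 mm ahead of it and the grasp point (between the pads) lies 155 mm ahead of it (bot.grip_point_offset is the distance from the TCP to the grasp point, in m); z points along the fingers, x is the direction in which the jaws open and shut, and the axes are right-handed (so a half turn about z gives the same grasp; the last joint's range is limited). The gripper opens to 85 mm and grips with 20 to 120 N. Pads are 22 mm wide; open, the fingers measure 114 mm over their backs; the gripper's body (76 mm by 85 mm) begins 54 mm behind the grasp point. The pads swing forward as they close: fully open they stand 13 mm farther back than shut.
Start: joints at [-1.418, 0.521, -0.036, 1.599, 0.021, 1.021, -0.113], TCP at [0.138, 0.61, 0.405] pointing down, gripper open.
Joint ranges: [-2.91, 2.91], [-0.3, 2.13], [-1.5, 1.42], [0.17, 2.43], [-1.26, 4.41], [0.16, 1.93], [-2.52, 2.52]. Speed limits (rad/s): [1.89, 1.89, 2.39, 2.39, 3.01, 3.01, 3.01].

### API

Orientations are given as [roll, pitch, yaw] about the fixed x, y, z axes, in that order (R = Rz(yaw) Ry(pitch) Rx(roll)).
In Python, from workcell import bot gives the robot as it stands.
- The arm moves only by the tool step_arm, never from a script. Its argument "plan" is a list that holds one entry, the list of rows, each a list of 4 numbers: the shift along the world's x, y, z in cm, then the turn about the world's z in rad. A call has 1 to 12 rows; each row is the pose to reach, as a shift and turn from the pose measured when the call began; what a row does not reach only later rows make up. A row lasts 1/12 s, in which the tool goes at most 41.7 mm and 7.16 degrees, less where a joint would pass 70% of its speed; a pose out of reach is approached as far as the arm can. A call with a gripper value outside its range is refused whole. "jaw" is the closure, from 0 (fully open) to 1 (shut), set as the call begins (left out, the last holds). The fingers move at their own pace and stop on an object; "force" is the grip in N (left out, the last holds). Time passes only in rows, so rows that repeat a pose let the fingers close. It gives the time, the measured TCP pose, the force and the opening at its end, in the units of the state.
- bot.observe(): the state, without advancing time (a new reading comes with each control period).
- bot.grab_frame(name): name is "scene" or "side" or "wrist"; returns a dict with "pixels" (384x512x3 uint8, blue, green, red), "mtx" (3x3 intrinsics, pixels), "R" (3x3) and "t" (3): a world point X has camera coordinates R X + t. Camera axes: x right, y down, z forward; pixel columns grow to the right and rows downward; lengths in m; the calibration is good to about 2 mm. A picture is of the moment at which its call begins. There is no depth.
- bot.job_done(): hands the job in, once; it reports no verdict.
The state is a dict: "clock": time; "qpos": joint angles; "qd": joint speeds; "joint_efforts": joint torques, N m; "position": TCP position; "tool_rot": TCP orientation; "force": force on the tool from outside, world axes, zero at the start; "moment": the same for the moment, N m; "grip_width": finger opening in m.
Only numpy, scipy, OpenCV 4.12 (cv2) and the standard library are available. Lean on these libraries where they do the work, as an engineer would, in place of code of your own. Each camera call takes 0.05 s, during which the arm holds its last target.

## Working session

There is one attempt and no reset: what is moved stays moved. The work goes in short steps, Python scripts to look and compute and a tool call to move; the robot and the scene stay as the last step left them, time stands still between calls to the robot, and variables do not carry over. Pictures are saved under pics/ and viewed, and the job is handed in when it is done.

Besides the shell and the picture viewer there is one more tool, called after "Call:" by a JSON object that holds its "fn" and its "kwargs", one argument or row to a line. step_arm: Moves the arm, as the interface text tells. Its arguments: {"type":"object","properties":{"plan":{"type":"array"},"jaw":{"type":"number"},"force":{"type":"number"}},"required":["plan"]}

```bash
mkdir -p pics; ls
python3 - <<'E'
from workcell import bot
import cv2,pickle
s=bot.observe();print({k:s[k] for k in ('clock','position','tool_rot','force','grip_width')})
d={}
for n in ("scene","side","wrist"):
    f=bot.grab_frame(n);d[n]=f;cv2.imwrite(f"pics/{n}0.png",f["pixels"]);print(n,f["mtx"].tolist(),f["R"].tolist(),f["t"].tolist())
pickle.dump(d,open("f0.pkl","wb"))
E
```

```text
pics
{'clock': 0.0, 'position': array([0.1380963 , 0.60940986, 0.40412381]), 'tool_rot': array([3.14151382e+00, 1.14106122e-03, 1.34801032e+00]), 'force': array([ 0.16736205,  0.34192301, -0.35659556]), 'grip_width': 0.08576966174597812}
scene [[439.81947160514596, 0.0, 255.26132109141798], [0.0, 439.81947160514596, 193.37156033885842], [0.0, 0.0, 1.0]] [[0.8768058635690991, 0.4808422893773997, 0.0014732132050388335], [0.4147429748634408, -0.7547177448230193, -0.5083201653000587], [-0.24330997187182807, 0.44630910633277104, -0.8611669055370008]] [-0.39482600365439785, -0.24231066677557142, 1.480511502951663]
side [[355.3148648792278, 0.0, 256.1871648617224], [0.0, 355.3148648792278, 197.68912259017935], [0.0, 0.0, 1.0]] [[0.7695116977873142, -0.6385766232448322, 0.008464231430713542], [-0.3465366888724513, -0.42865071223599943, -0.8343685577518418], [0.5364364549821375, 0.6391231987221229, -0.5511419659410803]] [-0.4207928077699546, 0.20934087559853598, 0.7705137162759779]
wrist [[343.4855123449603, 0.0, 251.67167039291877], [0.0, 343.4855123449603, 196.25113006506552], [0.0, 0.0, 1.0]] [[0.2200346736211001, 0.9754915753073287, -0.0009637991939627667], [0.9361922260375553, -0.21089237898914628, 0.2811912523375312], [0.2740964398004957, -0.06277412674604611, -0.9596512651479018]] [-0.6252416262196069, -0.03618504598462864, 0.3786196665430879]
```

View pics/scene0.png

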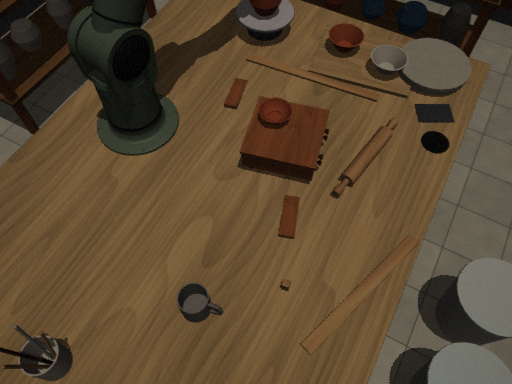

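View pics/side0.png

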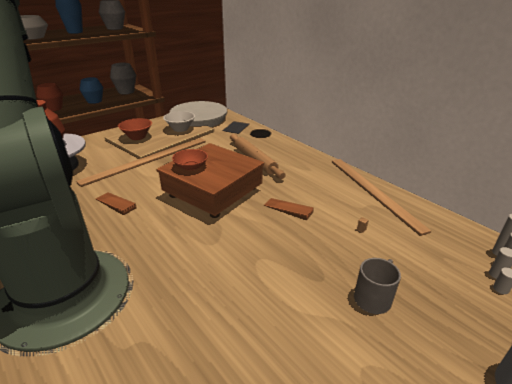

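View pics/wrist0.png

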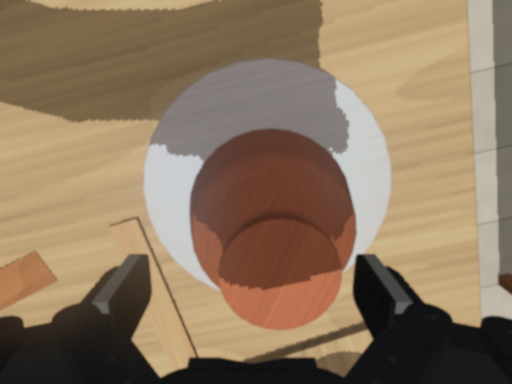

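Candidates for the wedge in the scene picture are the brown wedge at (289,216), a similar one at (235,93), and the long light slat at (360,295), which is not one. The wedge at (289,216) is farthest to the robot's right (-y). I'll check it in close crops.

Run:
```python
import pickle,cv2,numpy as np
d=pickle.load(open("f0.pkl","rb"))
a=d["scene"]["pixels"][90:250,220:340];b=d["side"]["pixels"][140:230,150:330]
cv2.imwrite("pics/c1.png",cv2.resize(a,None,fx=3.7,fy=3.7,interpolation=cv2.INTER_CUBIC))
cv2.imwrite("pics/c2.png",cv2.resize(b,None,fx=4.4,fy=4.4,interpolation=cv2.INTER_CUBIC))
open("h.py","w").write('''
import numpy as np
def proj(f,X):
    X=np.atleast_2d(X);c=X@np.array(f["R"]).T+np.array(f["t"]);p=c@np.array(f["mtx"]).T;return p[:,:2]/p[:,2:]
def unproj(f,uv,z):
    R=np.array(f["R"]);t=np.array(f["t"]);r=R.T@np.linalg.inv(f["mtx"])@np.array([uv[0],uv[1],1.]);C=-R.T@t
    return C+r*(z-C[2])/r[2]
''')
from h import *
for n,uv in (("scene",(283,237)),("scene",(299,197)),("scene",(235,93))):print(uv,unproj(d[n],uv,0))
```

```text
(283, 237) [ 0.62122202 -0.14584779  0.        ]
(299, 197) [ 0.60353421 -0.00395783  0.        ]
(235, 93) [0.22184751 0.26843133 0.        ]
```

View pics/c1.png

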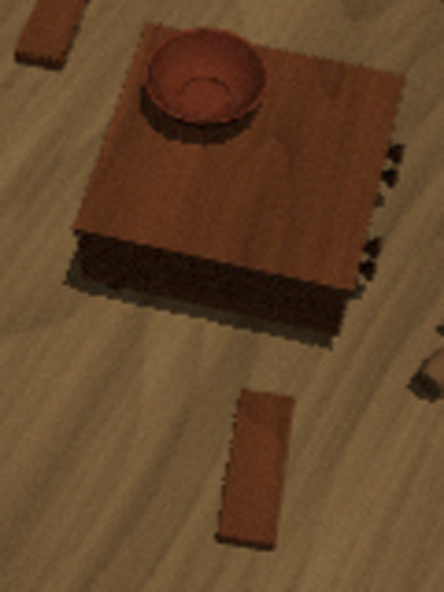

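View pics/c2.png

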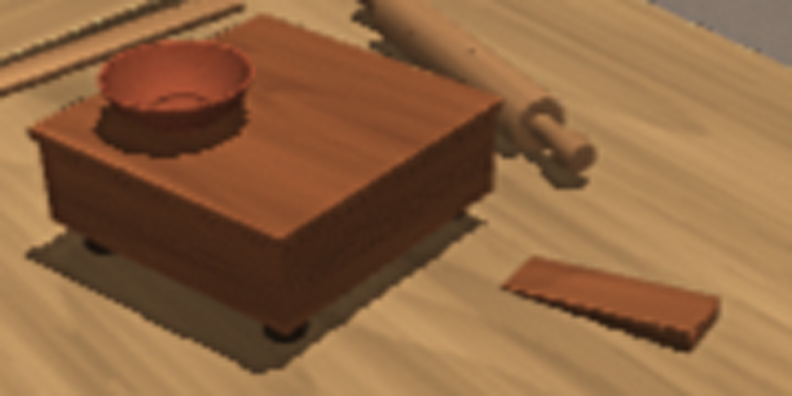

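The crops show the wedge with its thin end towards the chest's short-foot corner and its thick butt facing -y. I'll fit the poses from corner pixels in both views.

```bash
cat > fit.py <<'E'
import pickle,numpy as np
from scipy.optimize import least_squares
from h import *
def P(p,L):
    c,s=np.cos(p[2]),np.sin(p[2]);L=np.array(L,float)
    return np.c_[p[0]+c*L[:,0]-s*L[:,1],p[1]+s*L[:,0]+c*L[:,1],L[:,2]]
def fit(obs,p0):
    # obs: list (frame, localpts, pix)
    r=lambda p:np.concatenate([(proj(f,P(p,L))-np.array(px)).ravel() for f,L,px in obs])
    o=least_squares(r,p0,loss="soft_l1");return o.x,r(o.x)
E
python3 - <<'E'
from fit import *
d=pickle.load(open("f0.pkl","rb"));S,D=d["scene"],d["side"]
sc=lambda l:[((x+.5)/3.7-.5+220,(y+.5)/3.7-.5+90) for x,y in l]
sd=lambda l:[((x+.5)/4.4-.5+150,(y+.5)/4.4-.5+140) for x,y in l]
h=.114
ct=[(-h,h,.1),(h,h,.1),(h,-h,.1),(-h,-h,.1)]
so=sc([(150,25),(404,73),(352,291),(76,231)]);do=sd([(32,131),(264,15),(502,102),(288,240)])
do=[do[0],do[1],do[2],do[3]]
co=[(S,ct,so),(D,ct,do)]
for o in (co,co[:1],co[1:]):
    p,r=fit(o,[.5,.1,0]);print("chest",p.round(4),r.round(1))
p,_=fit(co,[.5,.1,0]);foot=P(p,[(.085,-.085,.1)])[0];print("foot",foot)
a,b=.07,.0225
wo=[(S,[(a,b,.002),(a,-b,.002),(-a,b,0),(-a,-b,0)],sc([(240,390),(294,397),(218,541),(274,549)])),
(D,[(a,b,.002),(a,-b,.002),(-a,b,.018),(-a,-b,.018),(-a,b,0)],sd([(502,288),(531,256),(690,335),(720,297),(690,351)]))]
for o in (wo,wo[:1],wo[1:]):
    q,r=fit(o,[.6,-.08,1.57]);print("wedge",q.round(4),r.round(1), "tip",P(q,[(a,0,0)])[0].round(4),"butt",P(q,[(-a,0,0)])[0].round(4))
E
```

```text
chest [0.4829 0.1308 0.245 ] [-1.7 -0.5  0.2  0.5  0.6  0.2 -1.1 -0.  -0.5 -0.9 -0.1 -0.7  1.5 -1.3
 -0.1 -0.1]
chest [0.484  0.1317 0.2429] [-1.2 -0.6  0.7  0.5  1.   0.1 -0.7 -0.2]
chest [0.4809 0.128  0.2459] [-0.7 -0.3 -0.1 -0.2  1.6 -0.8 -0.1  0.6]
foot [0.58598528 0.06896553 0.1       ]
wedge [ 0.605  -0.0759  1.9112] [-0.2 -0.9 -0.  -0.7 -0.5  0.  -0.1  0.1 -0.3 -0.4  0.4 -0.2  0.7 -0.9
  0.3 -0.1  0.1  0.7] tip [ 0.5817 -0.0099  0.    ] butt [ 0.6284 -0.1419  0.    ]
wedge [ 0.606  -0.0767  1.9123] [-0.  -0.6  0.1 -0.4 -0.3  0.4  0.2  0.5] tip [ 0.5826 -0.0107  0.    ] butt [ 0.6294 -0.1427  0.    ]
wedge [ 0.6039 -0.076   1.9116] [-0.5 -0.2  0.2 -0.   0.4 -0.7  0.   0.  -0.1  0.8] tip [ 0.5805 -0.0101  0.    ] butt [ 0.6272 -0.142   0.    ]
```

Short foot is at about (0.586, 0.069). The wedge's yaw is 1.911 and its butt is at (0.628, -0.142). Its axis passes the foot by about 30 mm, so I'll steer it clockwise while pushing. First I'll go to a point behind the butt, staying high.

Call:
{"fn": "step_arm", "kwargs": {
  "plan": [
    [[2.2,-3.5,0,-0.05],[4.4,-7,0,-0.1],[6.6,-10.5,0,-0.15],[8.9,-14,0,-0.2],[11.1,-17.5,0,-0.25],[13.4,-21,0,-0.3],[15.6,-24.5,0,-0.35],[17.9,-28,0,-0.4],[20.2,-31.5,0,-0.45],[22.4,-35,0,-0.5],[24.6,-38.5,0,-0.55],[26.8,-42,0,-0.6]]
  ],
  "jaw": 0.86
}}

```text
clock: 1.15
position: [0.4067, 0.1875, 0.4044]
tool_rot: [-3.142, 0.0, 0.746]
force: [0.1, 1.7, 0.0]
grip_width: 0.0124
```

Call:
{"fn": "step_arm", "kwargs": {
  "plan": [
    [[2,-3.2,0,-0.05],[4,-6.4,0,-0.1],[6,-9.6,0,-0.15],[8,-12.8,0,-0.2],[10,-16,0,-0.25],[12,-19.2,0,-0.3],[14.2,-22.4,-2,-0.35],[16.4,-25.6,-4,-0.4],[18.6,-29,-7,-0.406],[21,-32.5,-10,-0.406],[23.5,-36.8,-13,-0.406],[23.5,-36.8,-15,-0.406]]
  ]
}}

```text
clock: 2.15
position: [0.6392, -0.1774, 0.2629]
tool_rot: [3.14, -0.001, 0.339]
force: [1.2, -0.0, 0.7]
grip_width: 0.0121
```

Call:
{"fn": "step_arm", "kwargs": {
  "plan": [
    [[0,0,-0.5,0],[0,0,-0.5,0]]
  ]
}}

```text
clock: 2.32
position: [0.6385, -0.1789, 0.2549]
tool_rot: [3.141, 0.003, 0.336]
force: [-0.2, 1.1, -0.0]
grip_width: 0.012
```

```bash
cat > snap.py <<'E'
import sys,pickle,cv2
from workcell import bot
k=sys.argv[1];d={}
for n in sys.argv[2:]:
    f=bot.grab_frame(n);d[n]=f
    im=f["pixels"]
    if n=="scene": im=cv2.resize(im[90:250,220:340],None,fx=3.7,fy=3.7,interpolation=cv2.INTER_CUBIC)
    if n=="side": im=cv2.resize(im[140:230,170:350],None,fx=4.4,fy=4.4,interpolation=cv2.INTER_CUBIC)
    cv2.imwrite(f"pics/{n}{k}.png",im)
pickle.dump(d,open(f"f{k}.pkl","wb"))
s=bot.observe();print({q:s[q] for q in ('clock','position','tool_rot','force')})
E
python3 snap.py 1 wrist side
```

```text
{'clock': 2.4167, 'position': array([ 0.63910855, -0.17674387,  0.25823683]), 'tool_rot': array([ 3.14042676e+00, -1.20077575e-03,  3.38849287e-01]), 'force': array([0.21459733, 0.19096926, 0.42486539])}
```

View pics/wrist1.png

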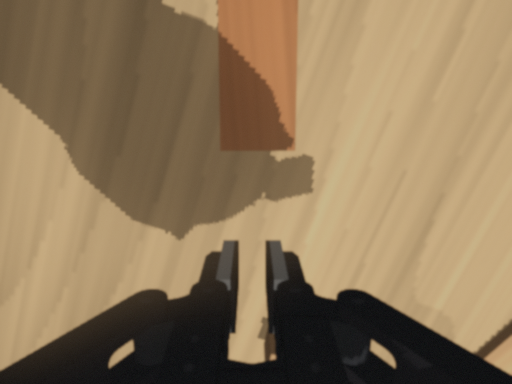

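View pics/side1.png

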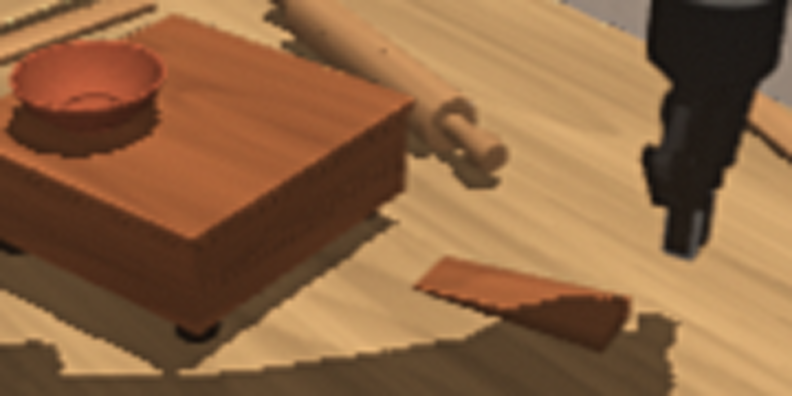

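The wrist view shows the butt edge from (220,150) to (295,150), parallel to the jaws and centred to within about 2 mm. The fingers are behind the butt. I'll descend.

Call:
{"fn": "step_arm", "kwargs": {
  "plan": [
    [[0,0,-3,0],[0,0,-5.5,0],[0,0,-7,0],[0,0,-7.3,0],[0,0,-7.3,0],[0,0,-7.3,0]]
  ]
}}

```text
clock: 2.92
position: [0.6396, -0.1766, 0.1869]
tool_rot: [3.14, -0.003, 0.339]
force: [-0.3, 0.4, 0.3]
grip_width: 0.012
```

```bash
python3 snap.py 2 wrist side
python3 - <<'E'
from workcell import bot
import numpy as np
print(bot.observe()['position'],bot.observe()['force'])
E
```

```text
{'clock': 3.0167, 'position': array([ 0.63964421, -0.17677781,  0.1869629 ]), 'tool_rot': array([ 3.13928915e+00, -3.12775408e-03,  3.38967563e-01]), 'force': array([-0.34455981, -0.20183816,  0.06963455])}
[ 0.63964421 -0.17677781  0.1869629 ] [-0.34455981 -0.20183816  0.06963455]
```

View pics/side2.png

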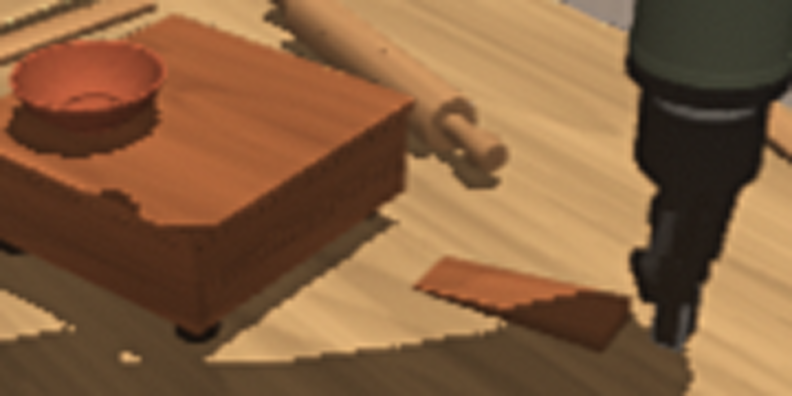

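View pics/wrist2.png

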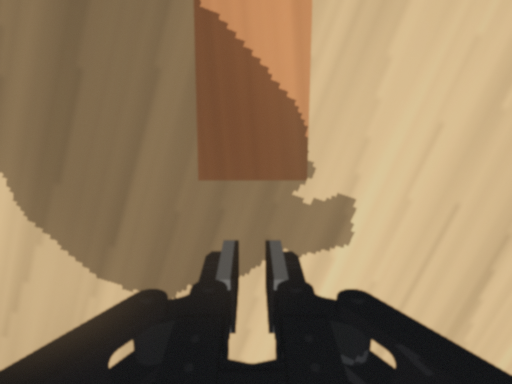

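The axis would need a lot of sideways steering from the butt. So I'll first straddle the wedge with open fingers, without gripping, and nudge it sideways and round with one fingertip. After that I can push straight.

Call:
{"fn": "step_arm", "kwargs": {
  "plan": [
    [[0,0,2,0],[0,0,4,0],[-1.2,3.5,4,0],[-2.4,7,4,0],[-3.4,10,4,0],[-3.4,10,4,0],[-3.4,10,3,0],[-3.4,10,3,0]]
  ],
  "jaw": 0.15
}}

```text
clock: 3.68
position: [0.6056, -0.0769, 0.2164]
tool_rot: [3.139, -0.003, 0.339]
force: [0.2, -0.3, -0.0]
grip_width: 0.0728
```

```bash
python3 snap.py 3 wrist side
```

```text
{'clock': 3.7833, 'position': array([ 0.60568615, -0.07793154,  0.21684917]), 'tool_rot': array([ 3.13878557e+00, -2.79736030e-03,  3.37546273e-01]), 'force': array([ 0.17573917, -0.13492557, -0.56190216])}
```

View pics/side3.png

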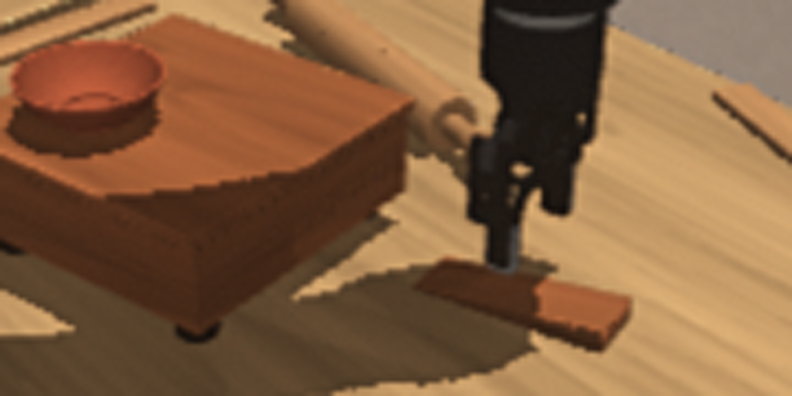

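View pics/wrist3.png

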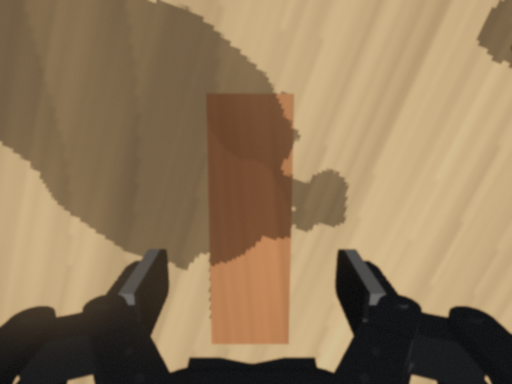

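The wedge lies centred between the open fingers: thin end at row 95, butt at row 343, columns 210 to 290. I'll descend around it, watching force.

Call:
{"fn": "step_arm", "kwargs": {
  "plan": [
    [[0,0,-2,0],[0,0,-3.3,0],[0,0,-3.7,0],[0,0,-3.7,0],[0,0,-3.7,0]]
  ]
}}

```text
clock: 4.2
position: [0.6058, -0.0783, 0.1799]
tool_rot: [3.139, -0.002, 0.337]
force: [-0.2, -0.5, -0.5]
grip_width: 0.0726
```

```bash
python3 snap.py 4 side scene
```

```text
{'clock': 4.3, 'position': array([ 0.6059299 , -0.07812164,  0.1804461 ]), 'tool_rot': array([ 3.13848306, -0.00343288,  0.33739383]), 'force': array([ 0.90546098, -0.53060074,  0.3491136 ])}
```

View pics/side4.png

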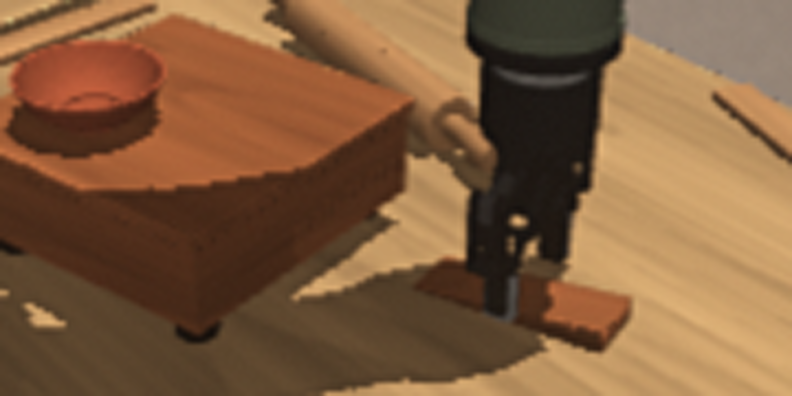

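Run:
```python
from fit import *
f=pickle.load(open("f4.pkl","rb"))["side"]
for z in (0,.005,.01,.02):
  for a in (-.011,.011):
    X=np.array([.6059,-.078,z])+np.array([-.943,-.334,0])*.0435+a*np.array([-.334,.943,0])
    u,v=proj(f,X)[0];print(z,a,((u-170+.5)*4.4).round(),((v-140+.5)*4.4).round())
```

```text
0 -0.011 509.0 343.0
0 0.011 479.0 333.0
0.005 -0.011 509.0 337.0
0.005 0.011 479.0 327.0
0.01 -0.011 510.0 331.0
0.01 0.011 480.0 320.0
0.02 -0.011 511.0 318.0
0.02 0.011 480.0 308.0
```

The fingertips are still about 17 mm up, since open pads stand farther back. I'll lower them in two stages.

Call:
{"fn": "step_arm", "kwargs": {
  "plan": [
    [[0,0,-0.5,0],[0,0,-0.9,0],[0,0,-1.0,0],[0,0,-1.0,0]]
  ]
}}

```text
clock: 4.63
position: [0.6058, -0.0781, 0.1701]
tool_rot: [3.139, -0.003, 0.337]
force: [-0.3, 0.3, 0.1]
grip_width: 0.0728
```

Call:
{"fn": "step_arm", "kwargs": {
  "plan": [
    [[0,0,-0.2,0],[0,0,-0.2,0],[0,0,-0.2,0]]
  ]
}}

```text
clock: 4.88
position: [0.6058, -0.0781, 0.168]
tool_rot: [3.139, -0.003, 0.337]
force: [-0.1, 0.4, -0.2]
grip_width: 0.0726
```

Call:
{"fn": "step_arm", "kwargs": {
  "plan": [
    [[0.5,0.18,0,0],[0.95,0.34,0,0],[1.25,0.45,0,0],[1.45,0.52,0,-0.015],[1.65,0.59,0,-0.03],[1.85,0.66,0,-0.045],[2.05,0.73,0,-0.06],[2.25,0.8,0,-0.075],[2.45,0.87,0,-0.09],[2.65,0.95,0,-0.108],[2.65,0.95,0,-0.108],[2.65,0.95,0,-0.108]]
  ]
}}

```text
clock: 5.88
position: [0.6323, -0.0684, 0.168]
tool_rot: [3.139, -0.003, 0.23]
force: [-0.2, -1.1, -0.3]
grip_width: 0.0724
```

Call:
{"fn": "step_arm", "kwargs": {
  "plan": [
    [[-0.5,-0.15,0,0],[-0.9,-0.25,0,0],[-1.1,-0.3,2,0],[-1.1,-0.3,4.5,0],[-0.5,-2.8,5,0],[-0.5,-2.8,5,0]]
  ]
}}

```text
clock: 6.38
position: [0.6276, -0.1006, 0.2204]
tool_rot: [3.135, -0.006, 0.227]
force: [0.1, -2.3, -0.6]
grip_width: 0.0727
```

```bash
python3 snap.py 5 side wrist scene
```

```text
{'clock': 6.5333, 'position': array([ 0.62681379, -0.09668921,  0.21776133]), 'tool_rot': array([ 3.13905791e+00, -2.39606130e-03,  2.28908250e-01]), 'force': array([ 0.78351775,  0.41085055, -0.82700983])}
```

View pics/side5.png

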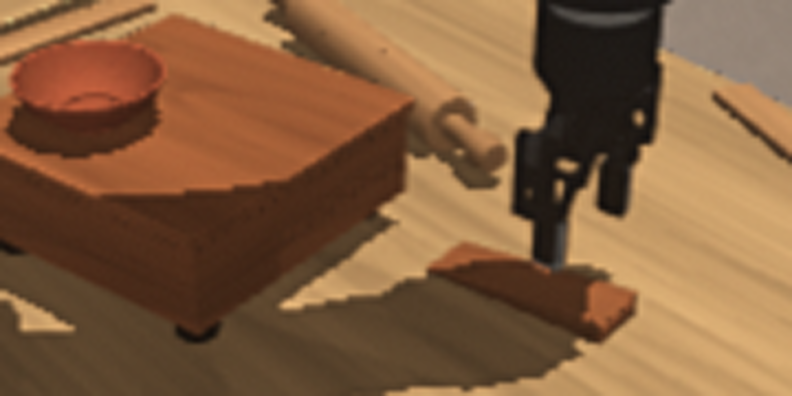

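View pics/wrist5.png

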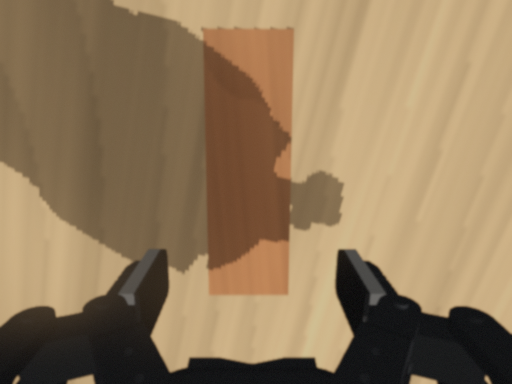

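View pics/scene5.png

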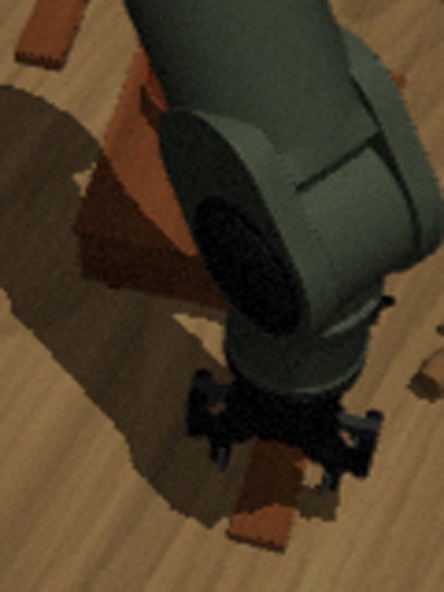

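Run:
```python
from fit import *
d=pickle.load(open("f5.pkl","rb"));W,D=d["wrist"],d["side"]
sd=lambda l:[((x+.5)/4.4-.5+170,(y+.5)/4.4-.5+140) for x,y in l]
a,b=.07,.0225
wo=[(W,[(a,b,.002),(a,-b,.002),(-a,b,.018),(-a,-b,.018)],[(203.5,28),(293,28),(210.5,294),(288,294)]),
(D,[(a,b,.002),(a,-b,.002),(-a,-b,.018),(-a,b,0)],sd([(429,270),(462,242),(636,293),(602,342)]))]
foot=np.array([.586,.069])
for o in (wo,wo[:1],wo[1:]):
    q,r=fit(o,[.6,-.08,1.57]);u=np.array([np.cos(q[2]),np.sin(q[2])]);v=foot-P(q,[(a,0,0)])[0][:2]
    print("wedge",q.round(4),r.round(1), "tip",P(q,[(a,0,0)])[0].round(4),"butt",P(q,[(-a,0,0)])[0].round(4),"ahead",v@u,"left",-v[0]*u[1]+v[1]*u[0])
```

```text
wedge [ 0.6187 -0.0665  1.8006] [-0.9 -0.3  1.1 -0.4 -1.1  1.4  1.3  1.2 -1.6 -0.7 -0.6 -0.7 -0.3 -0.8
 -1.   0.4] tip [0.6027 0.0017 0.    ] butt [ 0.6346 -0.1347  0.    ] ahead 0.06938166137584428 left 0.0009342010835770263
wedge [ 0.6186 -0.0664  1.8003] [-1.  -0.5  1.1 -0.6 -1.2  1.3  1.1  1. ] tip [0.6027 0.0017 0.    ] butt [ 0.6345 -0.1346  0.    ] ahead 0.06928971688793412 left 0.0009211198389569453
wedge [ 0.619  -0.0697  1.8038] [-0.8 -0.2  0.1 -0.2  0.7 -0.4 -0.   0.8] tip [ 0.6029 -0.0016  0.    ] butt [ 0.6352 -0.1378  0.    ] ahead 0.07260130401138681 left 9.193376069664694e-05
```

The nudge worked: the wedge now points at the foot within about 1 mm, yaw 1.80, with the tip about 70 mm short of the foot centre. Next I'll go behind the butt.

Call:
{"fn": "step_arm", "kwargs": {
  "plan": [
    [[0.4,-2.5,0,0],[0.9,-5,0,0],[1.5,-7.3,0,0],[1.5,-7.3,0,0],[1.5,-7.3,-1.5,0],[1.5,-7.3,-3,0],[1.5,-7.3,-3.7,0],[1.5,-7.3,-3.7,0],[1.5,-7.3,-3.7,0]]
  ],
  "jaw": 0.86
}}

```text
clock: 7.28
position: [0.6416, -0.169, 0.1799]
tool_rot: [3.14, -0.001, 0.23]
force: [0.5, -0.4, 1.1]
grip_width: 0.0118
```

```bash
python3 snap.py 6 side wrist
```

```text
{'clock': 7.3833, 'position': array([ 0.64198057, -0.16936987,  0.18106676]), 'tool_rot': array([ 3.13890725e+00, -2.70818868e-03,  2.29354323e-01]), 'force': array([0.13643704, 1.08056475, 0.35787174])}
```

View pics/side6.png

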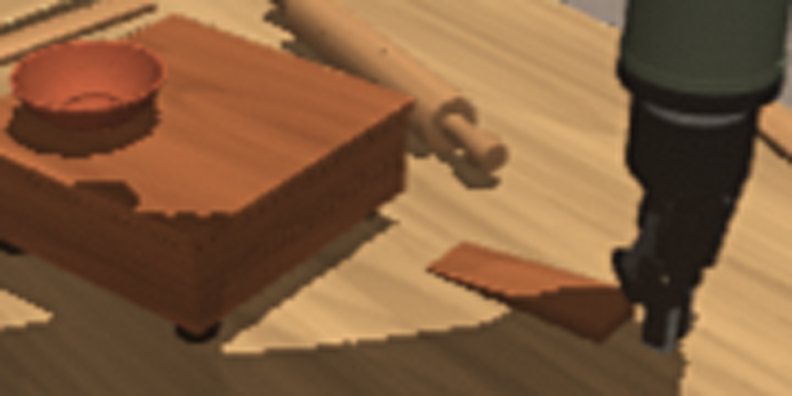

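View pics/wrist6.png

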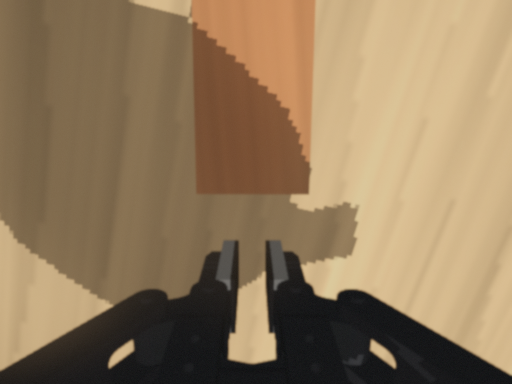

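Call:
{"fn": "step_arm", "kwargs": {
  "plan": [
    [[-0.2,0.8,-0.2,0],[-0.35,1.6,-0.2,0],[-0.5,2.2,-0.2,0],[-0.65,2.8,-0.2,0],[-0.8,3.4,-0.2,0],[-0.94,4.0,-0.2,0],[-1.1,4.7,-0.2,0],[-1.26,5.4,-0.2,0],[-1.4,6.0,-0.2,0],[-1.5,6.5,-0.2,0],[-1.5,6.5,-0.2,0],[-1.5,6.5,-0.2,0]]
  ]
}}

```text
clock: 8.38
position: [0.627, -0.1041, 0.1791]
tool_rot: [3.139, -0.003, 0.23]
force: [-0.4, -1.1, 0.3]
grip_width: 0.0118
```

```bash
python3 snap.py 7 side wrist
```

```text
{'clock': 8.4833, 'position': array([ 0.62699112, -0.10471538,  0.17906384]), 'tool_rot': array([ 3.13868025e+00, -2.66526170e-03,  2.29065597e-01]), 'force': array([-0.94825289, -0.49685553,  0.27979608])}
```

View pics/side7.png

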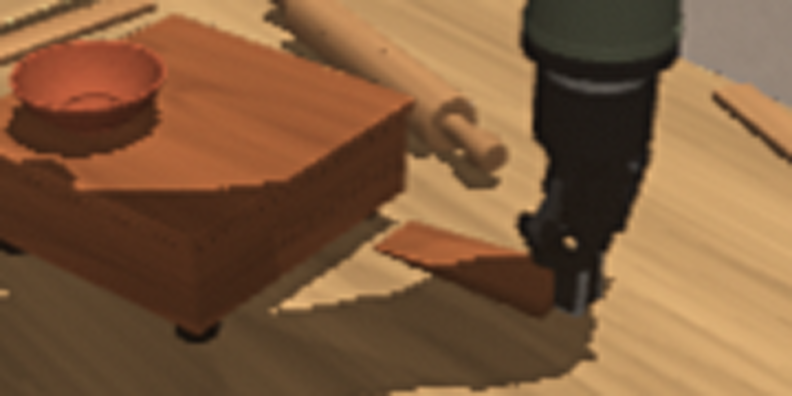

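View pics/wrist7.png

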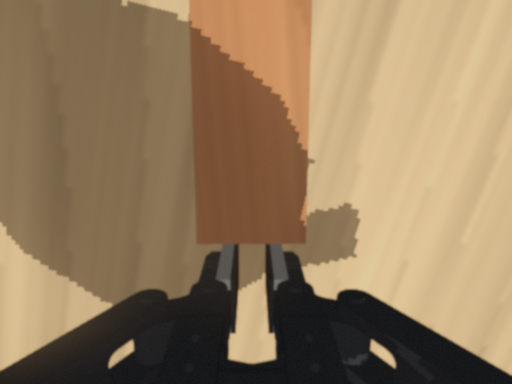

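Contact made, wedge still square on the fingers. I'll advance another 40 mm, short of the earliest possible foot contact.

Call:
{"fn": "step_arm", "kwargs": {
  "plan": [
    [[-0.1,0.4,0,0],[-0.22,0.9,0,0],[-0.35,1.5,0,0],[-0.48,2.1,0,0],[-0.62,2.7,0,0],[-0.75,3.2,0,0],[-0.84,3.6,0,0],[-0.92,3.9,0,0],[-0.92,3.9,0,0],[-0.92,3.9,0,0]]
  ]
}}

```text
clock: 9.32
position: [0.6178, -0.0657, 0.1791]
tool_rot: [3.139, -0.003, 0.229]
force: [-0.1, -0.7, 0.6]
grip_width: 0.0118
```

```bash
cat > rd.py <<'E'
import sys,numpy as np
from workcell import bot
n=int(sys.argv[1]) if len(sys.argv)>1 else 6
F=[];Pp=[]
for i in range(n):
    bot.grab_frame("wrist");s=bot.observe();F.append(s["force"]);Pp.append(s["position"])
F=np.array(F);u=np.array([-.228,.974,0])
print("t",s["clock"],"F",F.mean(0).round(2),"along u",(F@u).round(2),"mean",(F@u).mean().round(2),"pos",np.mean(Pp,0).round(4),"yaw",s["tool_rot"][2])
E
python3 rd.py 6; python3 snap.py 8 side wrist
```

```text
t 9.6167 F [-0.21 -0.06 -0.06] along u [-0.05 -1.14 -0.39  0.54  1.29 -0.3 ] mean -0.01 pos [ 0.6178 -0.066   0.1791] yaw 0.22881661050097746
{'clock': 9.7167, 'position': array([ 0.61778483, -0.06583895,  0.17904661]), 'tool_rot': array([ 3.13868280e+00, -2.63171623e-03,  2.28841411e-01]), 'force': array([ 0.65431387,  0.42774726, -0.19536645])}
```

View pics/side8.png

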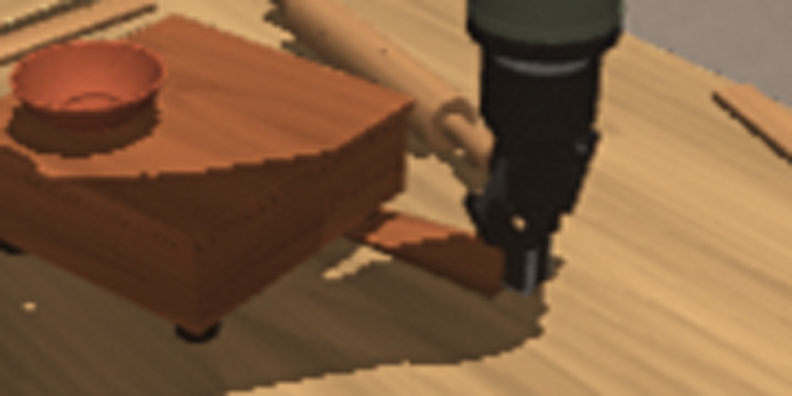

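View pics/wrist8.png

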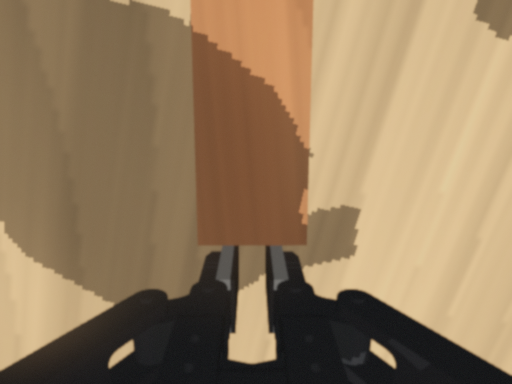

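The wedge tip is now under the chest, in line, with no load yet. I'll advance in small steps and read the force.

Call:
{"fn": "step_arm", "kwargs": {
  "plan": [
    [[-0.06,0.25,0,0],[-0.12,0.5,0,0],[-0.12,0.5,0,0]]
  ]
}}

```text
clock: 9.97
position: [0.6165, -0.0602, 0.179]
tool_rot: [3.139, -0.003, 0.229]
force: [0.2, 0.3, 0.2]
grip_width: 0.0122
```

```bash
python3 rd.py 5
```

```text
t 10.2167 F [-0.29 -0.11  0.24] along u [ 0.22 -0.05 -0.14  0.5  -0.72] mean -0.04 pos [ 0.6166 -0.0607  0.179 ] yaw 0.22888141164721598
```

Call:
{"fn": "step_arm", "kwargs": {
  "plan": [
    [[-0.05,0.2,0,0],[-0.09,0.4,0,0],[-0.09,0.4,0,0]]
  ]
}}

```text
clock: 10.47
position: [0.6156, -0.0564, 0.179]
tool_rot: [3.139, -0.003, 0.229]
force: [-0.1, 0.2, 0.2]
grip_width: 0.0117
```

```bash
python3 rd.py 6
```

```text
t 10.7667 F [0.03 0.08 0.02] along u [ 0.2   0.22 -0.54 -0.14  0.32  0.38] mean 0.07 pos [ 0.6157 -0.0568  0.1791] yaw 0.22870859006802502
```

Call:
{"fn": "step_arm", "kwargs": {
  "plan": [
    [[-0.05,0.2,0,0],[-0.09,0.4,0,0],[-0.09,0.4,0,0]]
  ]
}}

```text
clock: 11.02
position: [0.6147, -0.0524, 0.179]
tool_rot: [3.139, -0.003, 0.229]
force: [-0.1, 0.2, -0.7]
grip_width: 0.0115
```

```bash
python3 rd.py 6
```

```text
t 11.3167 F [ 0.2  -0.21  0.05] along u [-0.16  0.5  -0.73 -0.27 -0.79 -0.04] mean -0.25 pos [ 0.6148 -0.0529  0.1791] yaw 0.22871153914689413
```

Call:
{"fn": "step_arm", "kwargs": {
  "plan": [
    [[-0.05,0.2,0,0],[-0.08,0.35,0,0],[-0.08,0.35,0,0]]
  ]
}}

```text
clock: 11.57
position: [0.6139, -0.049, 0.179]
tool_rot: [3.139, -0.003, 0.229]
force: [0.1, -0.2, -0.1]
grip_width: 0.012
```

```bash
python3 rd.py 6
```

```text
t 11.8667 F [ 0.38 -0.25 -0.01] along u [ 0.25 -0.53 -1.07  0.13 -0.9   0.14] mean -0.33 pos [ 0.614  -0.0494  0.1791] yaw 0.22864503062011488
```

Call:
{"fn": "step_arm", "kwargs": {
  "plan": [
    [[-0.03,0.15,0,0],[-0.07,0.3,0,0],[-0.07,0.3,0,0]]
  ]
}}

```text
clock: 12.12
position: [0.6132, -0.0462, 0.179]
tool_rot: [3.139, -0.003, 0.229]
force: [0.4, -1.1, -0.5]
grip_width: 0.0117
```

```bash
python3 rd.py 6
```

```text
t 12.4167 F [0.   0.04 0.01] along u [ 0.49 -0.46  0.37 -0.37  0.08  0.12] mean 0.04 pos [ 0.6133 -0.0464  0.1791] yaw 0.22872888567106675
```

Call:
{"fn": "step_arm", "kwargs": {
  "plan": [
    [[-0.03,0.15,0,0],[-0.07,0.3,0,0],[-0.07,0.3,0,0]]
  ]
}}

```text
clock: 12.67
position: [0.6125, -0.0431, 0.179]
tool_rot: [3.139, -0.003, 0.229]
force: [-0.6, 0.5, 0.5]
grip_width: 0.0123
```

```bash
python3 rd.py 6;python3 snap.py 9 side
```

```text
t 12.9667 F [ 0.04  0.41 -0.18] along u [ 0.75 -0.37  0.78  0.5   0.47  0.2 ] mean 0.39 pos [ 0.6126 -0.0435  0.179 ] yaw 0.22871014098450537
{'clock': 13.0167, 'position': array([ 0.61257503, -0.0435783 ,  0.17903439]), 'tool_rot': array([ 3.13855789e+00, -2.55256420e-03,  2.28656222e-01]), 'force': array([ 0.50185244,  0.56666377, -0.322391  ])}
```

View pics/side9.png

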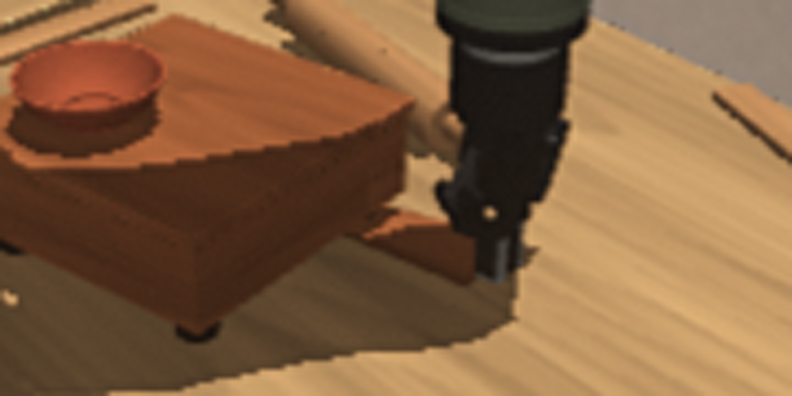

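Call:
{"fn": "step_arm", "kwargs": {
  "plan": [
    [[-0.05,0.2,0,0],[-0.09,0.4,0,0],[-0.09,0.4,0,0]]
  ]
}}

```text
clock: 13.27
position: [0.6116, -0.039, 0.179]
tool_rot: [3.139, -0.003, 0.229]
force: [-0.7, 0.6, -0.6]
grip_width: 0.0119
```

```bash
python3 rd.py 5
```

```text
t 13.5167 F [0.18 0.03 0.1 ] along u [-0.04 -0.41  0.25 -0.3   0.43] mean -0.02 pos [ 0.6117 -0.0394  0.179 ] yaw 0.2285611827923255
```

Call:
{"fn": "step_arm", "kwargs": {
  "plan": [
    [[-0.03,0.15,0,0],[-0.07,0.3,0,0],[-0.07,0.3,0,0]]
  ]
}}

```text
clock: 13.77
position: [0.6109, -0.0362, 0.179]
tool_rot: [3.139, -0.003, 0.229]
force: [0.6, -0.3, -0.2]
grip_width: 0.0119
```

```bash
python3 rd.py 5
```

```text
t 14.0167 F [-0.01  0.06  0.01] along u [ 0.59  0.07 -1.09  0.17  0.58] mean 0.06 pos [ 0.611  -0.0365  0.179 ] yaw 0.22858613018732377
```

Call:
{"fn": "step_arm", "kwargs": {
  "plan": [
    [[-0.03,0.15,0,0],[-0.07,0.3,0,0],[-0.07,0.3,0,0]]
  ]
}}

```text
clock: 14.27
position: [0.6102, -0.0332, 0.179]
tool_rot: [3.139, -0.003, 0.229]
force: [-0.4, -0.0, 0.5]
grip_width: 0.012
```

```bash
python3 rd.py 6
```

```text
t 14.5667 F [ 0.2  -0.12  0.32] along u [ 0.5   0.13 -0.3  -0.2  -0.16 -0.92] mean -0.16 pos [ 0.6103 -0.0335  0.179 ] yaw 0.22854830815971638
```

Call:
{"fn": "step_arm", "kwargs": {
  "plan": [
    [[-0.03,0.15,0,0],[-0.06,0.25,0,0],[-0.06,0.25,0,0]]
  ]
}}

```text
clock: 14.82
position: [0.6097, -0.0308, 0.1791]
tool_rot: [3.139, -0.003, 0.229]
force: [0.2, -0.4, 0.5]
grip_width: 0.0118
```

```bash
python3 rd.py 5
```

```text
t 15.0667 F [ 0.21 -0.14 -0.18] along u [ 0.   -0.18 -0.1  -0.12 -0.5 ] mean -0.18 pos [ 0.6097 -0.0311  0.179 ] yaw 0.22871066880028912
```

Call:
{"fn": "step_arm", "kwargs": {
  "plan": [
    [[-0.03,0.15,0,0],[-0.06,0.25,0,0],[-0.06,0.25,0,0]]
  ]
}}

```text
clock: 15.32
position: [0.609, -0.0283, 0.179]
tool_rot: [3.139, -0.003, 0.229]
force: [0.1, -0.0, -0.4]
grip_width: 0.012
```

```bash
python3 rd.py 5; python3 snap.py 10 wrist side
```

```text
t 15.5667 F [ 0.4   0.34 -0.01] along u [-0.26  0.3   0.08  0.14  0.93] mean 0.24 pos [ 0.6091 -0.0286  0.179 ] yaw 0.22853547095773674
{'clock': 15.6667, 'position': array([ 0.60908206, -0.02868901,  0.17903588]), 'tool_rot': array([ 3.13850577e+00, -2.51185487e-03,  2.28553122e-01]), 'force': array([ 0.08709944,  0.05127715, -0.06015789])}
```

View pics/wrist10.png

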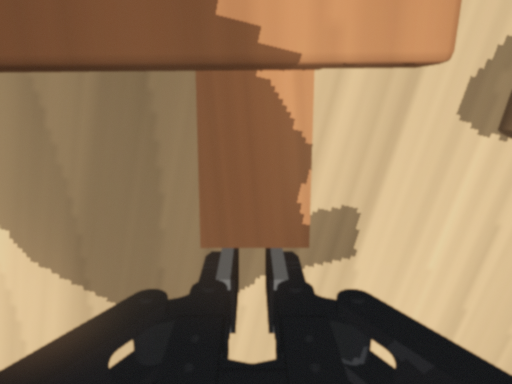

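View pics/side10.png

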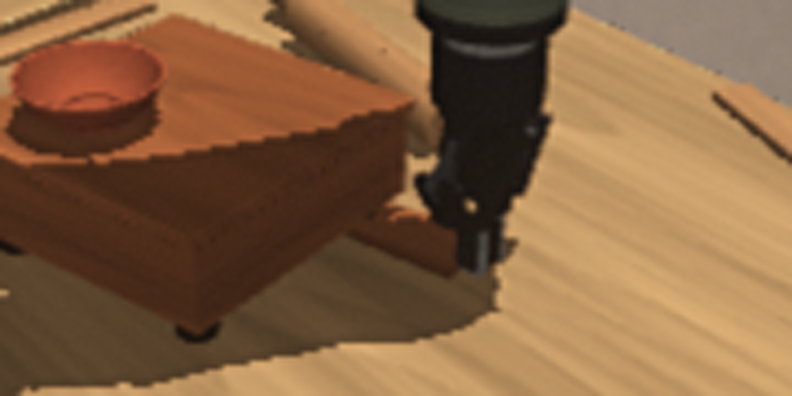

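Run:
```python
from fit import *
f=pickle.load(open("f10.pkl","rb"))["wrist"]
for uv in ((456,62),(0,71)):
  for z in (.1,.09): print(uv,z,unproj(f,uv,z).round(4))
print("butt",unproj(f,(201,247),.018).round(4),unproj(f,(309,247),.018).round(4))
C=P([.4829,.1308,.245],[(.114,-.114,.1)]);print(C,proj(f,C))
```

```text
(456, 62) 0.1 [0.6174 0.0519 0.1   ]
(456, 62) 0.09 [0.6227 0.054  0.09  ]
(0, 71) 0.1 [0.56   0.0374 0.1   ]
(0, 71) 0.09 [0.5532 0.0364 0.09  ]
butt [ 0.5861 -0.0214  0.018 ] [ 0.6294 -0.0113  0.018 ]
[[0.62114708 0.04785577 0.1       ]] [[469.98907838 100.70715546]]
```

Call:
{"fn": "step_arm", "kwargs": {
  "plan": [
    [[-0.03,0.15,0,0],[-0.07,0.3,0,0],[-0.07,0.3,0,0]]
  ]
}}

```text
clock: 15.92
position: [0.6084, -0.0257, 0.1791]
tool_rot: [3.138, -0.003, 0.229]
force: [0.1, -1.8, -0.5]
grip_width: 0.0118
```

```bash
python3 rd.py 5
```

```text
t 16.1667 F [ 0.9  -2.48 -0.  ] along u [-2.86 -3.04 -2.09 -2.48 -2.64] mean -2.62 pos [ 0.6084 -0.0257  0.1791] yaw 0.22844530448619738
```

Call:
{"fn": "step_arm", "kwargs": {
  "plan": [
    [[-0.03,0.15,0,0],[-0.06,0.25,0,0],[-0.06,0.25,0,0]]
  ]
}}

```text
clock: 16.42
position: [0.6079, -0.0239, 0.1791]
tool_rot: [3.137, -0.003, 0.228]
force: [2.0, -6.5, -1.1]
grip_width: 0.0119
```

```bash
python3 rd.py 5
```

```text
t 16.6667 F [ 1.83 -6.28 -1.85] along u [-6.61 -6.56 -5.88 -6.73 -6.91] mean -6.54 pos [ 0.6079 -0.0239  0.1791] yaw 0.22789530799916502
```

The force rose to 6.5 N within about 3 mm, so the wedge is snug. I'll back off along the axis, go up and look.

Call:
{"fn": "step_arm", "kwargs": {
  "plan": [
    [[0.1,-0.4,0,0],[0.3,-1.2,0,0],[0.6,-2.5,0,0],[0.9,-4,1,0],[0.9,-4,4,0],[0.9,-4,8,0],[0.9,-4,12,0],[0.9,-4,15,0],[0.9,-4,15,0]]
  ],
  "jaw": 0.86
}}

```text
clock: 17.42
position: [0.618, -0.0663, 0.3361]
tool_rot: [3.135, -0.011, 0.226]
force: [1.0, -0.4, -0.0]
grip_width: 0.0119
```

```bash
python3 snap.py 11 wrist side scene
```

```text
{'clock': 17.5667, 'position': array([ 0.61674608, -0.06503042,  0.32957177]), 'tool_rot': array([ 3.13728549, -0.00333574,  0.22689247]), 'force': array([ 0.37505222, -0.0434218 , -0.85185693])}
```

View pics/wrist11.png

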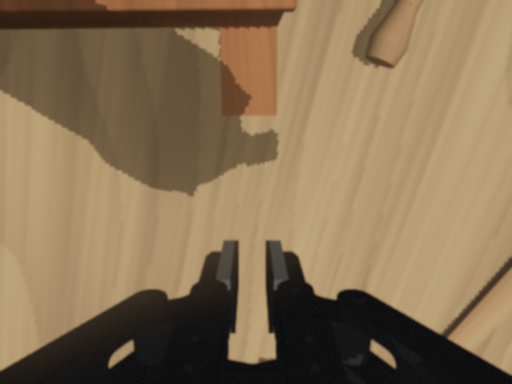

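View pics/side11.png

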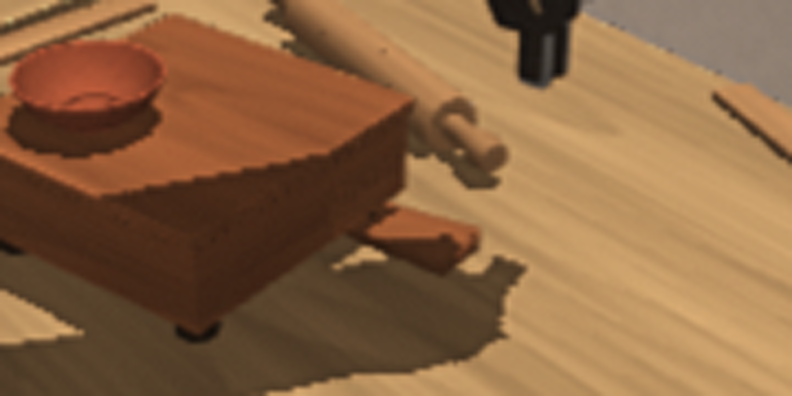

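The chest hasn't moved (same corners in the side view) and the wedge sits under the corner. Now I'll move above the short foot and descend carefully.

Call:
{"fn": "step_arm", "kwargs": {
  "plan": [
    [[-0.8,3.4,0,0],[-1.6,6.8,0,0],[-2.4,10.2,0,0],[-3.2,13.6,0,0],[-3.2,13.6,-1,0],[-3.2,13.6,-3,0],[-3.2,13.6,-4.2,0],[-3.2,13.6,-4.2,0],[-3.2,13.6,-4.2,0]]
  ],
  "jaw": 1
}}

```text
clock: 18.32
position: [0.5847, 0.07, 0.2868]
tool_rot: [3.137, -0.001, 0.226]
force: [1.0, 0.7, 1.1]
grip_width: -0.0001
```

```bash
python3 rd.py 4;python3 snap.py 12 side wrist
```

```text
t 18.5167 F [ 0.2  -0.05  0.12] along u [-0.3   0.25 -0.46  0.12] mean -0.1 pos [0.585  0.0703 0.288 ] yaw 0.22629574875168412
{'clock': 18.6167, 'position': array([0.58490049, 0.07081779, 0.28816244]), 'tool_rot': array([ 3.13739182, -0.00412316,  0.22670313]), 'force': array([-0.23839981, -0.19094714,  0.0862262 ])}
```

View pics/side12.png

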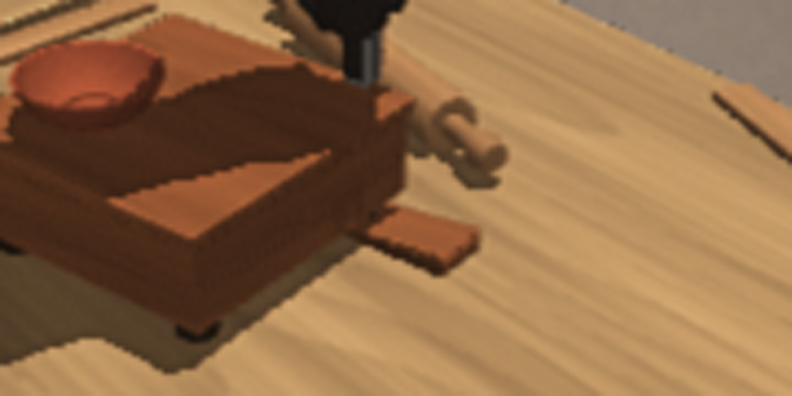

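View pics/wrist12.png

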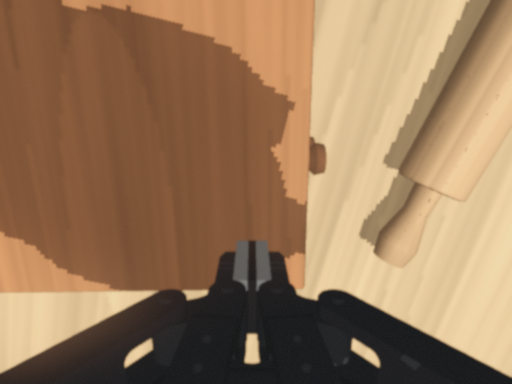

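Run:
```python
from fit import *
f=pickle.load(open("f12.pkl","rb"))["wrist"]
c=unproj(f,(305,291),.1);print(c, c[:2]+.029*np.array([-np.cos(.245)-np.sin(.245), -np.sin(.245)+np.cos(.245)]))
```

```text
[0.61816713 0.05215227 0.1       ] [0.58299901 0.07325212]
```

Call:
{"fn": "step_arm", "kwargs": {
  "plan": [
    [[0,0,-0.6,0],[0,0,-1.1,0],[0,0,-1.2,0],[0,0,-1.2,0]]
  ]
}}

```text
clock: 18.95
position: [0.5848, 0.0708, 0.2756]
tool_rot: [3.137, -0.003, 0.227]
force: [0.7, 0.2, 0.8]
grip_width: -0.0002
```

```bash
python3 rd.py 3
```

```text
t 19.1 F [ 0.35 -0.09  0.01] along u [-0.47 -0.39  0.36] mean -0.17 pos [0.5849 0.0708 0.276 ] yaw 0.2266481500112072
```

The press point is within 3 mm. I'll step down in small increments.

Call:
{"fn": "step_arm", "kwargs": {
  "plan": [
    [[0,0,-0.15,0],[0,0,-0.15,0]]
  ]
}}

```text
clock: 19.27
position: [0.5849, 0.0708, 0.2746]
tool_rot: [3.137, -0.004, 0.227]
force: [-1.4, -0.2, -1.1]
grip_width: -0.0004
```

```bash
python3 rd.py 2
```

```text
t 19.3667 F [-0.38  0.13 -0.21] along u [ 0.62 -0.19] mean 0.22 pos [0.5849 0.0708 0.2746] yaw 0.22667200584401326
```

Call:
{"fn": "step_arm", "kwargs": {
  "plan": [
    [[0,0,-0.12,0],[0,0,-0.12,0]]
  ]
}}

```text
clock: 19.53
position: [0.585, 0.0708, 0.2736]
tool_rot: [3.137, -0.005, 0.227]
force: [-0.1, 0.4, 1.5]
grip_width: -0.0
```

```bash
python3 rd.py 2
```

```text
t 19.6333 F [0.21 0.7  1.46] along u [0.66 0.61] mean 0.63 pos [0.585  0.0708 0.2736] yaw 0.22662878933114472
```

Call:
{"fn": "step_arm", "kwargs": {
  "plan": [
    [[0,0,-0.06,0],[0,0,-0.06,0]]
  ]
}}

```text
clock: 19.8
position: [0.5851, 0.0707, 0.2734]
tool_rot: [3.138, -0.005, 0.227]
force: [-2.4, -0.5, 10.6]
grip_width: 0.0002
```

```bash
python3 rd.py 3
```

```text
t 19.95 F [-2.65 -0.04 10.45] along u [1.08 0.41 0.21] mean 0.56 pos [0.5851 0.0707 0.2734] yaw 0.2266252693454225
```

10.5 N, with the corner giving only 0.2 mm, so there is no rocking. I'll ease to about 7.5 N and hold.

Call:
{"fn": "step_arm", "kwargs": {
  "plan": [
    [[0,0,-0.02,0],[0,0,-0.02,0],[0,0,-0.02,0]]
  ]
}}

```text
clock: 20.2
position: [0.585, 0.0707, 0.2735]
tool_rot: [3.138, -0.005, 0.226]
force: [-2.0, -0.3, 6.6]
grip_width: 0.0002
```

Run:
```python
from workcell import bot
for i in range(4):
    bot.grab_frame("wrist");s=bot.observe();print(s["clock"],s["force"].round(2),s["position"].round(4))
```

```text
20.25 [-1.7   0.32  6.7 ] [0.585  0.0707 0.2735]
20.3 [-2.27 -0.3   7.38] [0.585  0.0707 0.2735]
20.35 [-2.38 -0.86  6.97] [0.585  0.0707 0.2735]
20.4 [-1.64 -0.17  6.51] [0.585  0.0707 0.2735]
```

Steady at about 7 N. I'll hold it longer with the arm's target unchanged, then release.

```bash
python3 rd.py 9 | cut -c1-60; python3 snap.py 13 side
```

```text
t 20.85 F [-2.09 -0.32  6.64] along u [ 0.45  0.36  0.1   0.
{'clock': 20.9, 'position': array([0.58503784, 0.07068531, 0.27346477]), 'tool_rot': array([ 3.13763102, -0.00483137,  0.2264834 ]), 'force': array([-1.85767757, -0.22149589,  6.20925481])}
```

Call:
{"fn": "step_arm", "kwargs": {
  "plan": [
    [[0,0,0.3,0],[0,0,1,0],[0,0,3,0],[0,0,6,0],[0.9,-3.5,8,0],[1.8,-7,9,0],[2.7,-10.5,9,0],[3.6,-14,9,0],[4.5,-17.5,9,0],[5.4,-21,9,0],[5.4,-24,9,0],[5.4,-24,9,0]]
  ]
}}

```text
clock: 21.9
position: [0.6379, -0.1763, 0.3642]
tool_rot: [3.134, -0.004, 0.22]
force: [-1.0, -1.2, 0.3]
grip_width: -0.0
```

```bash
python3 snap.py 14 side scene
```

```text
{'clock': 22.0, 'position': array([ 0.6386727 , -0.17083402,  0.36378711]), 'tool_rot': array([ 3.13727152, -0.00463723,  0.22399311]), 'force': array([-0.37199043,  1.17144644, -0.79456016])}
```

View pics/side14.png

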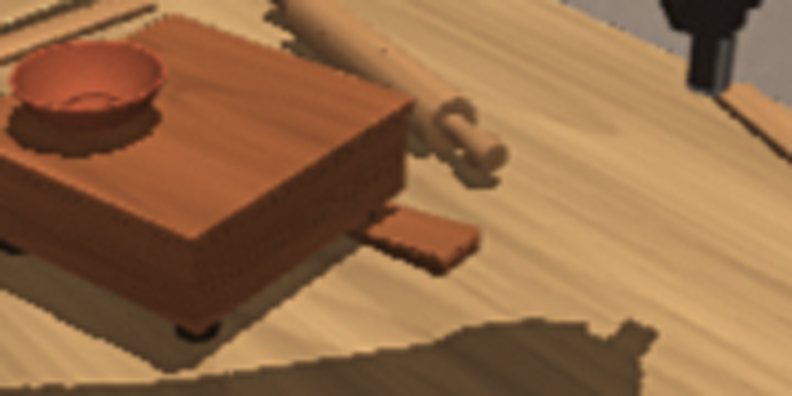

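View pics/scene14.png

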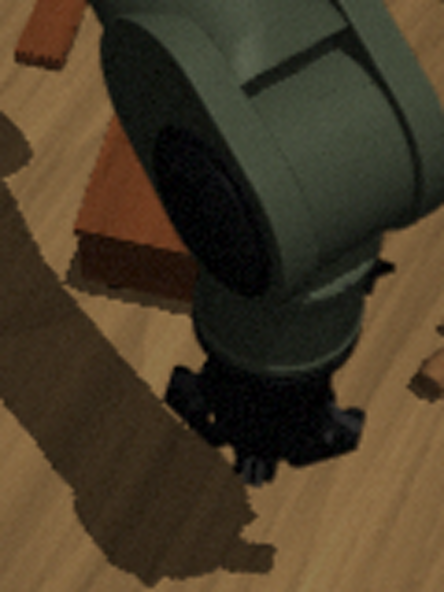

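Run:
```python
from workcell import bot
print(bot.job_done())
```

```text
the job is handed in; nothing more can be done
None
```

The wedge is under the short foot, bearing on it, and the chest did not rock when I pressed on it. I handed the job in at 22 s; no verdict was reported.

- **Aligning:** I took the brown wedge farthest to the robot's right. I nudged it sideways with one open fingertip, without gripping, until it pointed at the foot within about 1 mm.
- **Pushing:** I pushed on the butt until the force rose from about 0 to 2.6 N and then 6.5 N, over roughly 5 mm of travel. By my estimate this lifted the foot by no more than about 0.3 mm, too little for the cameras to check.
- **Pressing:** I pressed about 3 mm from the point above the foot. The first contact briefly read 10.6 N, for about 0.15 s, slightly over the 10 N asked. I then eased off and held 6 to 7 N for about 0.7 s. The corner gave only about 0.2 mm before I let go.
- **Last checks:** In the side view before and after, the chest and the dish are in the same place, and the wedge did not move when I pressed. That view also shows the rolling pin where it was. The mug and stamp were not in the final crops, but the arm never went near them. The two cameras placed the chest about 4 mm apart along y, so I relied on force for the final seating. The arm ended clear of everything.

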